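# Put the cordless soldering iron on its charging stand

## Task

Pick up the cordless soldering iron from the bench and put it on its charging stand: slide it tip first down through the row of ever smaller rings until its collar stops against the last and smallest ring, then press until that ring, the charging contact, is pushed fully in. Feel your way: do not force or jam it in the rings, nor lever the holder out of the tilt it is set to. Leave the iron sitting fully home in the rings, and leave everything else on the bench where it lies.

Things in the scene. Friction and masses are not known exactly. Their poses are not given: they have to be found in the camera images.
- iron: Cordless soldering iron (about 130 g), lying flat at the start: black handle with flat sides, 24 mm wide (y) x 24 mm high (z), from x = -63 to +47 mm, then a tapering neck, steel collar and long thin steel barrel. Origin on its long axis at mid-handle, 12 mm above the bench; x towards the tip, z up. Hold it there across its width. (The bare metal tool with a plunger is a solder sucker.)
- iron_collar (a point): Centre of the flat front face of the iron's collar, the stop; 129 mm ahead of the iron's origin, axes as the iron's. Ahead of the handle: round neck of 23 mm diameter from x = 46 to 65 mm, tapering to 18 mm at 95 mm; collar of 18 mm diameter from 95 to 129 mm; barrel of 10 mm diameter from 129 to 177 mm.
- iron_tip (a point): Point of the iron's tapered tip (8 mm diameter at its root, 20 mm long), 197 mm ahead of the iron's origin; axes as the iron's.
- stand: Soldering-iron stand screwed to the bench: dark steel base plate 170 x 95 x 14 mm, from x = -65 to +105 mm. Origin on the bench below the tilt hinge; x level, the way the parked iron's tip points; z up. Two upright cheeks (28 mm wide in x, 4 mm thick, 128 mm high, 50 mm clear between) carry the holder of wire rings on a hinge 122 mm above the bench.
- holder (a joint): Downward slope of the rings' axis (rad): 0 would be level, 0.6 means that the parked iron points 0.6 rad below the level. Differs each time. Clamped by friction (about 1.5 N m): levering turns it out of its setting. The hinge crosses the rings' axis 30 mm down the axis from the first ring.
- mouth (a point): Centre of the first, widest ring; x along the rings' axis, the way the iron goes in (down the slope), y level. Three fixed rings of 3 mm wire lie at x = 0, 20 and 40 mm, with inner diameters 28, 25 and 21.5 mm: the collar passes them with 1.7 mm to spare all round in the third. The last ring, beyond them, stops it. The iron may rest tilted up to 0.1 rad in this play.
- contact_ring (a joint): Last and smallest ring (inner diameter 13 mm, 3 mm wire), the charging contact: how far it is pushed in along the axis, 0 (out) to 0.004 m (fully in, hard stop). Moves against about 5 N of drag and stays where pushed. It sits on a clip set to suit the iron, so where its near face stands when out differs each time, 50 to 73 mm down the axis from point mouth, and is not reported: find it by feel.
- sucker: Solder sucker lying on the bench: round aluminium tube 19 mm thick, 130 mm long, white nozzle, thin plunger; 220 mm long in all. Origin at the middle of the tube, 9 mm above the bench, x towards the nozzle. Bystander.
- cleaner: Round tin of brass wool for cleaning tips, 64 mm diameter, 46 mm high, close beside the stand. Origin under its centre. Bystander.
- reel: Reel of solder, 60 mm diameter, 44 mm high, on its end. Origin under its centre. Bystander.
- pcb: Green circuit board with components, 100 x 70 mm, up to 18 mm high. Origin under its centre. Bystander.
- meter: Multimeter lying on its back, 180 x 88 x 47 mm. Origin under its centre. Bystander.
- driver: Black-handled screwdriver, 160 mm long, lying. Bystander.
- tray: Grey open parts tray, 120 x 90 x 30 mm. Origin under its centre. Bystander.
- contactor: Black contactor block, 75 x 45 x 75 mm. Origin under its centre. Bystander.

How it is judged:
By the outcome, as a careful person would: the job done as asked, in the order asked, and still so for the second after the job is handed in, with the robot touching nothing.
It also fails if it takes over 54 s, if anything falls off the work surface, if the arm or the gripper's body presses on something with over 40 N, if the wrist force passes 120 N, or if a joint passes its speed limit or range.

## Robot

A 6-joint arm with a two-finger parallel gripper is mounted at the origin on the work surface. World frame = base frame: x ahead of the robot, y to its left, z up, the work surface at z = 0. Lengths are in mm, angles in degrees, forces in N, time in s.
With the tool pointing down it reaches from about 300 to 850 mm from the base axis. Payload 4.2 kg.
Tool frame: the origin (TCP) lies between the finger pads; the fingertips stand 22 mm ahead of it and the grasp point (between the pads) lies 3 mm ahead of it; z points along the fingers, y is the direction in which the jaws open and shut (so a half turn about z gives the same grasp; the last joint's range is limited). The gripper opens to 91 mm and grips with 3 to 60 N. Pads are 32 mm wide; open, the fingers measure 118 mm over their backs; the gripper's body (76 mm by 178 mm) begins 60 mm behind the grasp point.
Start: joints at [73.854, 18.312, 89.639, -0, 72.044, -1.146], TCP at [148.822, 555.421, 235.976] pointing down, gripper open.
Joint ranges: [-177.97, 177.97], [-48.28, 115.42], [12.27, 149.76], [-77.06, 257.06], [2.81, 150.46], [-146.56, 146.56]. Speed limits (degrees/s): [147.25, 147.25, 180, 180, 180, 180].

## Interface

Orientations are given as [roll, pitch, yaw] about the fixed x, y, z axes, in that order (R = Rz(yaw) Ry(pitch) Rx(roll)).
In Python, from workcell import telemetry, cams, env gives the robot as it stands.
- The arm moves only by the shell command python3 -m inch 'ROWS' [FORCE]. ROWS is JSON, a list of rows, each an object of numbers: "x", "y", "z": the shift along the tool's x, y, z in cm; "yaw": the turn about the tool's z in units of 5 degrees (1.0 is 5 degrees); "gripper": the gripper's target within -1 to 1 (fully open at 1, half-way at 0, shut at -1). A call has 1 to 12 rows; each row shifts and turns the commanded pose from where the row before left it, along the tool's axes as they then stand; what a row does not reach is not made up. A row lasts 1/12 s, in which the tool goes at most 41.7 mm and 7.16 degrees, less where a joint would pass 70% of its speed; a pose out of reach is approached as far as the arm can. A call is refused whole if a number of a shift passes 4.17 or a number of a turn 1, either way. A call with a gripper value outside its range is refused whole. The fingers move at their own pace and stop on an object; FORCE is the grip in N (left out, the last holds). Time passes only in rows, so rows that do not move let the fingers close. It gives the time, the measured TCP pose, the force and the opening at its end, in the units of the state.
- telemetry.state(): the state, without advancing time (a new reading comes with each control period).
- cams.grab_frame(name): name is "scene" or "top" or "wrist"; returns a dict with "pixels" (384x512x3 uint8, red, green, blue), "mtx" (3x3 intrinsics, pixels), "distortion" ([k1, k2, p1, p2, k3] as OpenCV has them; the pictures are not rectified), "rvec" (rotation vector, rad) and "tvec" (3), from world to camera coordinates, as OpenCV has them. Camera axes: x right, y down, z forward; pixel columns grow to the right and rows downward; lengths in mm; the calibration is good to about 2 mm. A picture is of the moment at which its call begins. There is no depth.
- env.job_done(): hands the job in, once; it reports no verdict.
The state is a dict: "time_s": time; "qpos": joint angles; "qvel": joint speeds; "effort": joint torques, N m; "ee_pos": TCP position; "ee_rot": TCP orientation; "force": force on the tool from outside, world axes, zero at the start; "torque": the same for the moment, N m; "gripper_width": finger opening in mm.
Only numpy, scipy, OpenCV 4.12 (cv2) and the standard library are available. Lean on these libraries where they do the work, as an engineer would, in place of code of your own. Each camera call takes 0.05 s, during which the arm holds its last target. There are 200 camera calls.

## Working session

There is one attempt and no reset: what is moved stays moved. The work goes in short steps, Python scripts to look and compute and a shell command to move; the robot and the scene stay as the last step left them, time stands still between calls to the robot, and variables do not carry over. Pictures are saved under pics/ and viewed, about 8 in all and at most 12, crops included, and the job is handed in when it is done.

```bash
ls; mkdir -p pics
python3 - <<'E'
from workcell import telemetry,cams
import cv2,numpy as np
print(telemetry.state())
f={n:cams.grab_frame(n) for n in("scene","top","wrist")}
np.save('f0.npy',f,allow_pickle=True)
for n in f: cv2.imwrite(f'pics/{n}0.png',f[n]["pixels"][:,:,::-1]); print(n,f[n]["rvec"],f[n]["tvec"],f[n]["mtx"][0][0])
im=np.hstack([f["scene"]["pixels"],f["top"]["pixels"]])
E
```

```text
pics
{'time_s': 0.0, 'qpos': array([ 7.38550490e+01,  1.83514665e+01,  8.97076993e+01, -7.77959942e-04,
        7.20450429e+01, -1.14569597e+00]), 'qvel': array([ 0.02965535, -0.02465262, -0.01486392, -0.01347905,  0.02198542,
       -0.00622655]), 'effort': array([-1.33182635e-03, -4.12444532e+01, -2.31967592e+01,  7.25271623e-02,
        4.60960774e-02, -1.73750946e-04]), 'ee_pos': array([148.67994722, 554.94325755, 235.11325156]), 'ee_rot': array([-1.79895797e+02, -1.34414850e-03,  1.65000984e+02]), 'force': array([0.31923592, 0.39625903, 0.00961971]), 'torque': array([0.05661332, 0.0273757 , 0.04902954]), 'gripper_width': 91.11183600967433}
scene [ 1.96369549  1.06715368 -0.59305657] [-308.95995726 -167.88745467 1635.14328231] 352.3971001099077
top [ 2.10957078 -2.15102244  0.17762665] [  47.35168072  585.96579922 1736.18285667] 455.7103816270476
wrist [-2.32580616 -1.78609501 -0.22485839] [-574.05313305  -28.85088732  390.20497094] 334.19016903257983
```

View pics/top0.png

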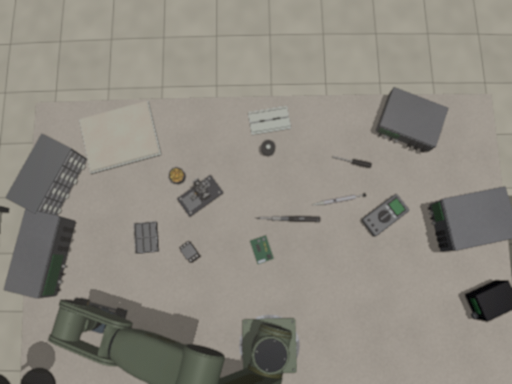

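View pics/scene0.png

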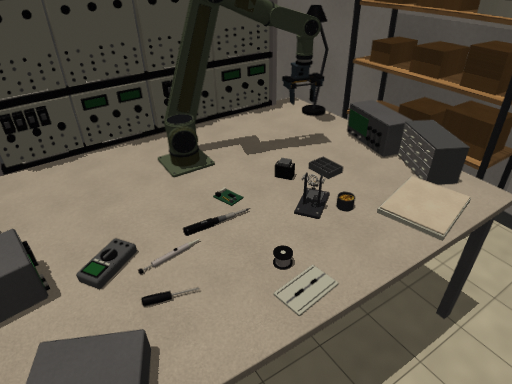

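Top view: iron handle around (285–321, 219) with tip near (255, 218); stand at (200, 196), tin at (177, 175); sucker at (340, 200). Scene view: iron handle (205, 224) to tip (250, 209), stand (313, 195).

```bash
cat > h.py <<'E'
import numpy as np,cv2
def ray(f,uv):
    uv=np.array(uv,float).reshape(-1,1,2)
    n=cv2.undistortPoints(uv,np.array(f["mtx"],float),np.array(f["distortion"],float)).reshape(-1,2)
    R=cv2.Rodrigues(np.array(f["rvec"],float))[0];t=np.array(f["tvec"],float).ravel()
    d=np.c_[n,np.ones(len(n))]@R
    return -R.T@t,d
def onz(f,uv,z):
    o,d=ray(f,uv); return o+d*((z-o[2])/d[:,2])[:,None]
def proj(f,P):
    return cv2.projectPoints(np.array(P,float).reshape(-1,3),np.array(f["rvec"],float),np.array(f["tvec"],float),np.array(f["mtx"],float),np.array(f["distortion"],float))[0].reshape(-1,2)
def grab(n,save=None):
    from workcell import cams
    f=cams.grab_frame(n)
    if save: cv2.imwrite(f'pics/{save}.png',f["pixels"][:,:,::-1]); np.save(f'{save}.npy',f,allow_pickle=True)
    return f
def load(s): return np.load(s+'.npy',allow_pickle=True).item()
E
python3 - <<'E'
from h import *
F=load('f0');f=F["top"]
np.set_printoptions(suppress=True,precision=1)
g=cv2.cvtColor(f["pixels"],cv2.COLOR_RGB2GRAY)
for nm,(x0,y0,x1,y1),z in (("iron",(248,210,328,226),12),("stand",(174,172,228,220),14)):
    m=(g[y0:y1,x0:x1]<90).astype(np.uint8)
    n,l,s,c=cv2.connectedComponentsWithStats(m)
    k=1+np.argmax(s[1:,4]); ys,xs=np.nonzero(l==k)
    r=cv2.minAreaRect(np.c_[xs+x0,ys+y0].astype(np.float32)); b=cv2.boxPoints(r)
    print(nm,s[k],r,"\n",onz(f,b,z),onz(f,[r[0]],z))
print(onz(f,[[255,218],[321,219],[285,219]],12))
im=f["pixels"][:,:,::-1]
a=cv2.resize(im[165:260,170:330],(800,475),interpolation=cv2.INTER_CUBIC)
cv2.imwrite('pics/c1.png',a)
E
```

```text
iron [ 40   6  32   6 146] ((303.5, 218.5), (5.0, 31.0), 90.0) 
 [[ 497.9  -85.2   12. ]
 [ 495.3 -208.5   12. ]
 [ 475.4 -207.6   12. ]
 [ 477.9  -84.6   12. ]] [[ 486.6 -146.4   12. ]]
stand [  4   4  45  40 556] ((198.53378295898438, 194.04727172851562), (25.341983795166016, 40.57042694091797), 54.462318420410156) 
 [[588.9 366.6  14. ]
 [682.9 233.7  14. ]
 [597.2 174.6  14. ]
 [504.6 306.8  14. ]] [[593.1 270.5  14. ]]
[[ 492.5   46.    12. ]
 [ 483.2 -215.9   12. ]
 [ 486.1  -72.9   12. ]]
```

View pics/c1.png

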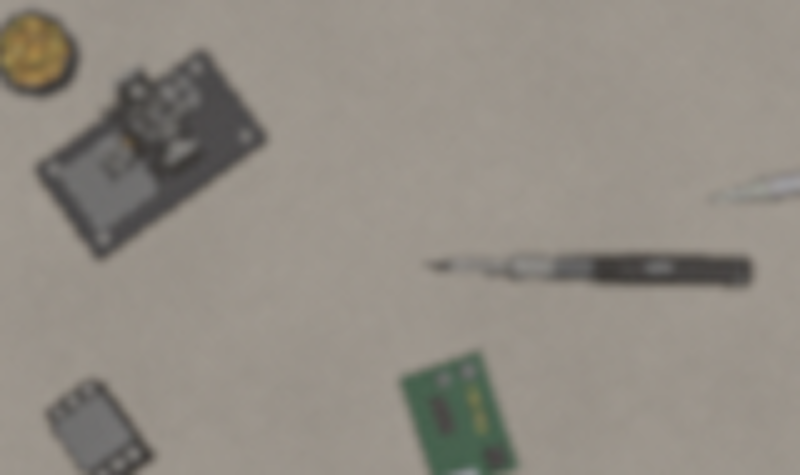

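Crop shows the iron's tip near (427, 265), the handle rear at (750, 271), and the stand plate corners at (40, 165), (200, 50), (265, 140), (100, 260). The wide ring is at the upper right, so the stand's x points to the lower left, about yaw 125°.

Run:
```python
from h import *
from scipy.spatial.transform import Rotation as Ro
np.set_printoptions(suppress=True,precision=2)
f=load('f0')["wrist"]
R=cv2.Rodrigues(f["rvec"])[0];o=-R.T@f["tvec"]
T=Ro.from_euler('xyz',[-179.9,0,165],degrees=True).as_matrix()
print("cam pos",o,"in tool",T.T@(o-[148.7,555,235.5]));print("cam axes in tool (cols)\n",T.T@R.T)
f=load('f0')["top"];sc=170,165
c=np.array([[40,165],[200,50],[265,140],[100,260]])/5+[170,165]
print(onz(f,c,14)); print("ring",onz(f,np.array([[185,90],[118,160],[138,90]])/5+[170,165],125))
```

```text
cam pos [ 81.32 572.96 384.36] in tool [  69.73   -0.35 -148.86]
cam axes in tool (cols)
 [[ 0.   -0.97 -0.25]
 [ 1.    0.    0.  ]
 [-0.   -0.25  0.97]]
[[578.63 353.03  14.  ]
 [670.09 224.33  14.  ]
 [595.35 172.26  14.  ]
 [501.14 304.32  14.  ]]
ring [[615.59 223.79 125.  ]
 [563.04 274.28 125.  ]
 [616.32 259.38 125.  ]]
```

```bash
python3 -m inch '[{"yaw":1},{"yaw":1},{"yaw":1},{"yaw":1},{"yaw":1},{"yaw":1},{"yaw":1},{"yaw":1},{"yaw":1},{"yaw":1},{"yaw":1},{"yaw":1}]'
```

```text
invalid input
```

```bash
python3 -m inch '[{"x":0,"y":0,"z":0,"yaw":1.0,"gripper":1}]'; python3 -m inch '[{"yaw":1.0}]'
```

```text
time_s: 0.23
ee_pos: [148.7, 555.2, 235.5]
ee_rot: [-179.9, 0.0, 159.9]
force: [-0.7, -0.3, 0.3]
gripper_width: 91.2invalid input
```

```bash
python3 -m inch '[{"x":-4.1,"y":-0.45,"z":0,"yaw":0,"gripper":1},{"x":-4.1,"y":-0.45,"z":0,"yaw":0,"gripper":1},{"x":-4.1,"y":-0.45,"z":0,"yaw":0,"gripper":1},{"x":-4.1,"y":-0.45,"z":0,"yaw":0,"gripper":1},{"x":-4.1,"y":-0.45,"z":0,"yaw":0,"gripper":1},{"x":-4.1,"y":-0.45,"z":0,"yaw":0,"gripper":1},{"x":-4.1,"y":-0.45,"z":0,"yaw":0,"gripper":1},{"x":-4.1,"y":-0.45,"z":0,"yaw":0,"gripper":1},{"x":-4.1,"y":-0.45,"z":0,"yaw":0,"gripper":1},{"x":-4.1,"y":-0.45,"z":0,"yaw":0,"gripper":1},{"x":-4.1,"y":-0.45,"z":0,"yaw":0,"gripper":1},{"x":-4.1,"y":-0.45,"z":0,"yaw":0,"gripper":1}]'
python3 -m inch '[{"x":-4.1,"y":-0.4,"z":0,"yaw":0,"gripper":1},{"x":-4.1,"y":-0.4,"z":0,"yaw":0,"gripper":1},{"x":0,"y":0,"z":0,"yaw":1,"gripper":1},{"x":0,"y":0,"z":0,"yaw":1,"gripper":1},{"x":0,"y":0,"z":0,"yaw":1,"gripper":1},{"x":0,"y":0,"z":0,"yaw":1,"gripper":1},{"x":0,"y":0,"z":0,"yaw":1,"gripper":1},{"x":0,"y":0,"z":0,"yaw":1,"gripper":1},{"x":0,"y":0,"z":0,"yaw":1,"gripper":1},{"x":0,"y":0,"z":0,"yaw":1,"gripper":1},{"x":0,"y":0,"z":0,"yaw":1,"gripper":1},{"x":0,"y":0,"z":0,"yaw":1,"gripper":1}]'
python3 -m inch '[{"x":0,"y":0,"z":0,"yaw":1,"gripper":1},{"x":0,"y":0,"z":0,"yaw":1,"gripper":1},{"x":0,"y":0,"z":0,"yaw":1,"gripper":1},{"x":0,"y":0,"z":0,"yaw":1,"gripper":1},{"x":0,"y":0,"z":0,"yaw":1,"gripper":1},{"x":0,"y":0,"z":0,"yaw":1,"gripper":1},{"x":0,"y":0,"z":0,"yaw":1,"gripper":1},{"x":0,"y":0,"z":0,"yaw":1,"gripper":1},{"x":0,"y":0,"z":0,"yaw":1,"gripper":1},{"x":0,"y":0,"z":0,"yaw":1,"gripper":1},{"x":0,"y":0,"z":0,"yaw":1,"gripper":1},{"x":0,"y":0,"z":0,"yaw":1,"gripper":1}]'
python3 - <<'E'
from h import *
f=grab('wrist','w1')
g=cv2.cvtColor(f["pixels"],cv2.COLOR_RGB2GRAY)
cv2.imwrite('pics/w1b.png',cv2.resize(f["pixels"][:,:,::-1],(768,576),interpolation=cv2.INTER_CUBIC))
E
```

```text
time_s: 1.23
ee_pos: [594.2, 335.0, 235.6]
ee_rot: [-180.0, -0.0, 160.0]
force: [0.4, 1.6, -0.3]
gripper_width: 91.0
time_s: 2.23
ee_pos: [666.8, 300.8, 235.3]
ee_rot: [-179.9, 0.0, 109.8]
force: [-0.2, 0.4, -0.4]
gripper_width: 91.1
time_s: 3.23
ee_pos: [666.8, 300.8, 235.3]
ee_rot: [-180.0, 0.1, 49.8]
force: [0.2, -0.9, -0.5]
gripper_width: 91.1
```

View pics/w1b.png

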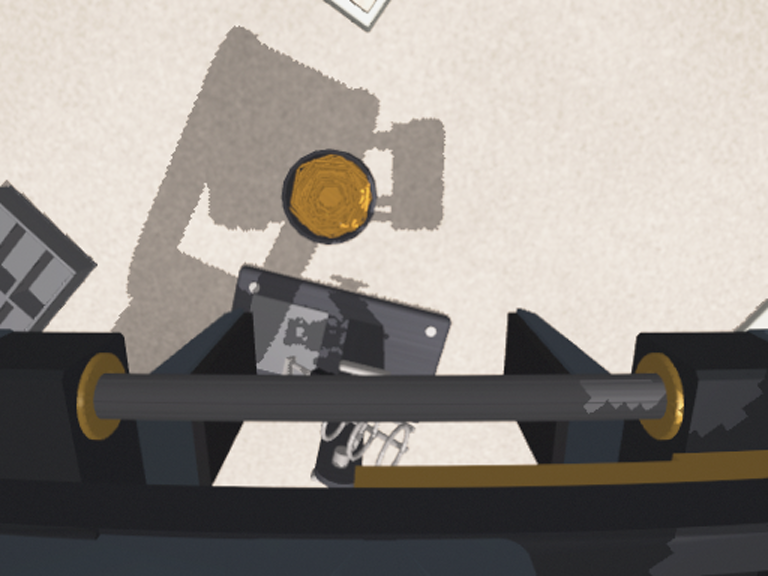

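Wrist view: tin at (330, 196), and the stand (330–450, 270–480) mostly hidden behind the fingers. The unobstructed part is the image top (tool +x), so I'll re-aim at yaw 125 with the stand ahead and to the side.

```bash
python3 -m inch '[{"x":0,"y":0,"z":0,"yaw":-1,"gripper":1},{"x":0,"y":0,"z":0,"yaw":-1,"gripper":1},{"x":0,"y":0,"z":0,"yaw":-1,"gripper":1},{"x":0,"y":0,"z":0,"yaw":-1,"gripper":1},{"x":0,"y":0,"z":0,"yaw":-1,"gripper":1},{"x":0,"y":0,"z":0,"yaw":-1,"gripper":1},{"x":0,"y":0,"z":0,"yaw":-1,"gripper":1},{"x":0,"y":0,"z":0,"yaw":-1,"gripper":1},{"x":0,"y":0,"z":0,"yaw":-1,"gripper":1},{"x":0,"y":0,"z":0,"yaw":-1,"gripper":1},{"x":0,"y":0,"z":0,"yaw":-1,"gripper":1},{"x":0,"y":0,"z":0,"yaw":-1,"gripper":1}]'
python3 -m inch '[{"x":0,"y":0,"z":0,"yaw":-1,"gripper":1},{"x":0,"y":0,"z":0,"yaw":-1,"gripper":1},{"x":0,"y":0,"z":0,"yaw":-1,"gripper":1},{"x":-3.2,"y":-2.9,"z":0,"yaw":0,"gripper":1},{"x":-3.2,"y":-2.9,"z":0,"yaw":0,"gripper":1},{"x":-3.1,"y":-2.9,"z":0,"yaw":0,"gripper":1},{"x":0,"y":0,"z":0,"yaw":0,"gripper":1}]'
python3 -c "
from h import *
grab('wrist','w2')"
python3 -m inch '[{"x":0,"y":-3.75,"z":0,"yaw":0,"gripper":1},{"x":0,"y":-3.75,"z":0,"yaw":0,"gripper":1},{"x":0,"y":-3.75,"z":0,"yaw":0,"gripper":1},{"x":0,"y":-3.75,"z":0,"yaw":0,"gripper":1},{"x":0,"y":0,"z":0,"yaw":0,"gripper":1}]'
python3 - <<'E'
from h import *
f=grab('wrist','w3')
a=load('w2')["pixels"][:200,:,::-1];b=f["pixels"][:200,:,::-1]
cv2.imwrite('pics/w23.png',cv2.resize(np.vstack([a,b]),(760,594),interpolation=cv2.INTER_CUBIC))
E
```

```text
time_s: 4.28
ee_pos: [666.9, 300.8, 235.5]
ee_rot: [-180.0, -0.0, 110.4]
force: [-0.9, -0.3, -0.2]
gripper_width: 90.9
time_s: 4.87
ee_pos: [649.6, 169.9, 236.0]
ee_rot: [-179.8, 0.2, 124.8]
force: [0.6, 0.0, 0.1]
gripper_width: 91.2
time_s: 5.33
ee_pos: [521.6, 88.7, 235.4]
ee_rot: [-179.6, -0.1, 125.0]
force: [-1.6, -0.8, 0.4]
gripper_width: 90.9
```

View pics/w23.png

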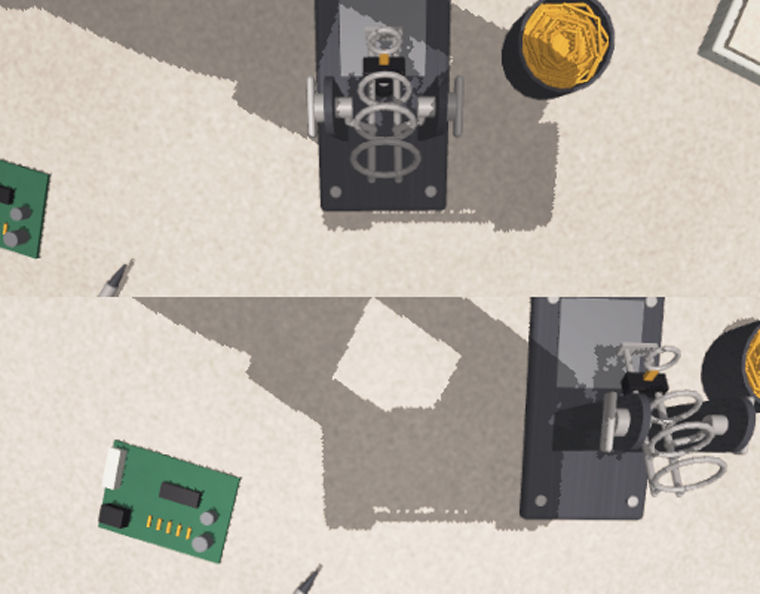

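Top half (from above): rings 1–3 centred at about (386,158), (385,118), (385,88), and contact ring (384,40). Bottom half (oblique): the same rings at (689,473), (681,437), (676,406), (662,358). I'll enlarge them for accuracy.

Run:
```python
from h import *
a=load('w2')["pixels"][8:132,220:300,::-1];b=load('w3')["pixels"][22:146,415:495,::-1]
cv2.imwrite('pics/z1.png',cv2.resize(np.hstack([a,b]),(768,595),interpolation=cv2.INTER_CUBIC))
```

```text
(no output)
```

View pics/z1.png

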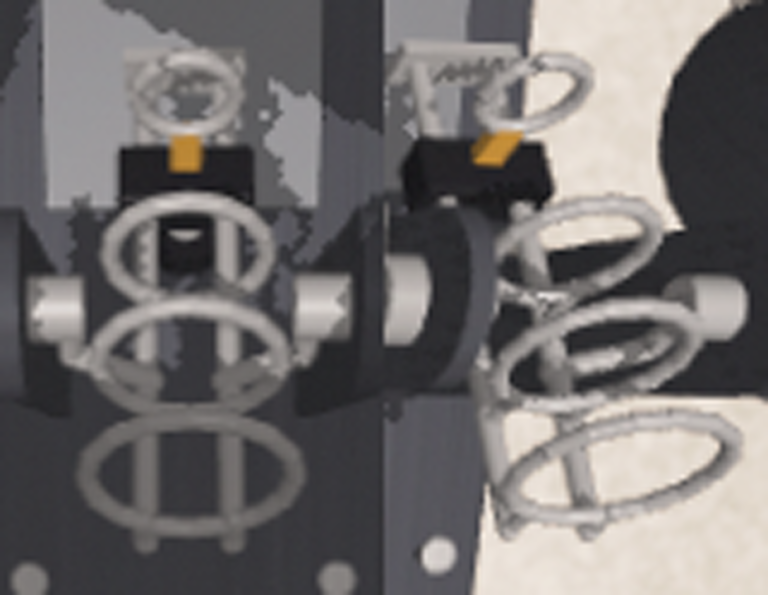

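Run:
```python
from h import *
np.set_printoptions(suppress=True,precision=3)
A=load('w2');B=load('w3')
a=np.array([[192,472],[190,354],[188,247],[188,93]])/4.8+[220-.4,8-.4]
b=(np.array([[618,466],[600,353],[579,248],[536,92]])-[384,0])/4.8+[415-.4,22-.4]
oa,da=ray(A,a);ob,db=ray(B,b);P=[]
for u,v in zip(da,db):
    s=np.linalg.lstsq(np.c_[u,-v],ob-oa,rcond=None)[0]
    p,q=oa+s[0]*u,ob+s[1]*v;P.append((p+q)/2);print((p+q)/2,"gap",np.linalg.norm(p-q))
P=np.array(P)
print("spacing",np.linalg.norm(np.diff(P,axis=0),axis=1))
for k in(3,4):
    c=P[:k].mean(0);d=np.linalg.svd(P[:k]-c)[2][0];d*=np.sign(d[1])
    print(k,"dir",d,"slope",np.arcsin(-d[2]),"yaw",np.degrees(np.arctan2(d[1],d[0])))
# screws on plate top z=14
s=np.array([[336,191],[430,191]])/1.484; t=(np.array([[541,501],[632,502],[553,300],[651,300]])-[0,297])/1.484
print(onz(A,s,14),"\n",onz(B,t,14))
print("iron tip",onz(B,[[321/1.484,(566-297)/1.484]],12),onz(A,[[132/1.484,260/1.484]],12))
```

```text
[614.203 228.346 137.473] gap 0.12651865360038095
[604.033 242.513 129.266] gap 0.24468430074366407
[594.275 256.108 120.326] gap 0.27434766189577514
[579.086 278.236 101.864] gap 0.2046287312138265
spacing [19.274 18.972 32.576]
3 dir [-0.521  0.726 -0.448] slope 0.4649965821902023 yaw 125.67224656689221
4 dir [-0.496  0.705 -0.506] slope 0.5308656944140682 yaw 125.13794649669205
[[600.487 187.936  14.   ]
 [657.547 227.705  14.   ]] 
 [[601.664 187.633  14.   ]
 [659.039 227.851  14.   ]
 [521.053 301.548  14.   ]
 [577.165 344.103  14.   ]]
iron tip [[495.024  51.066  12.   ]] [[497.921  52.662  12.   ]]
```

Rings triangulate well: mouth about (614, 228, 137), slope about 0.53 rad, yaw 125.1°, with ring 4's near face about 70–72 mm down. Next, the iron.

```bash
python3 -m inch '[{"x":0,"y":0,"z":0,"yaw":1,"gripper":1},{"x":0,"y":0,"z":0,"yaw":1,"gripper":1},{"x":0,"y":0,"z":0,"yaw":1,"gripper":1},{"x":0,"y":0,"z":0,"yaw":1,"gripper":1},{"x":0,"y":0,"z":0,"yaw":1,"gripper":1},{"x":0,"y":0,"z":0,"yaw":1,"gripper":1},{"x":0,"y":0,"z":0,"yaw":1,"gripper":1},{"x":0,"y":0,"z":0,"yaw":0.5,"gripper":1}]'
python3 -m inch '[{"x":-3.88,"y":-0.28,"z":0,"yaw":0,"gripper":1},{"x":-3.88,"y":-0.28,"z":0,"yaw":0,"gripper":1},{"x":-3.88,"y":-0.28,"z":0,"yaw":0,"gripper":1},{"x":-3.88,"y":-0.28,"z":0,"yaw":0,"gripper":1},{"x":-3.88,"y":-0.28,"z":0,"yaw":0,"gripper":1},{"x":-3.88,"y":-0.28,"z":0,"yaw":0,"gripper":1},{"x":-3.88,"y":-0.28,"z":0,"yaw":0,"gripper":1},{"x":-3.88,"y":-0.28,"z":0,"yaw":0,"gripper":1},{"x":0,"y":0,"z":0,"yaw":0,"gripper":1}]'
python3 - <<'E'
from h import *
f=grab('wrist','w4')
cv2.imwrite('pics/w4b.png',cv2.resize(f["pixels"][:250,:,::-1],(768,375)))
E
```

```text
time_s: 6.05
ee_pos: [529.5, 92.4, 235.9]
ee_rot: [179.9, -0.1, 87.4]
force: [0.5, 0.3, 0.5]
gripper_width: 91.2
time_s: 6.8
ee_pos: [493.2, -224.1, 235.8]
ee_rot: [179.9, 0.2, 87.3]
force: [0.4, -0.5, -0.3]
gripper_width: 90.9
```

View pics/w4b.png

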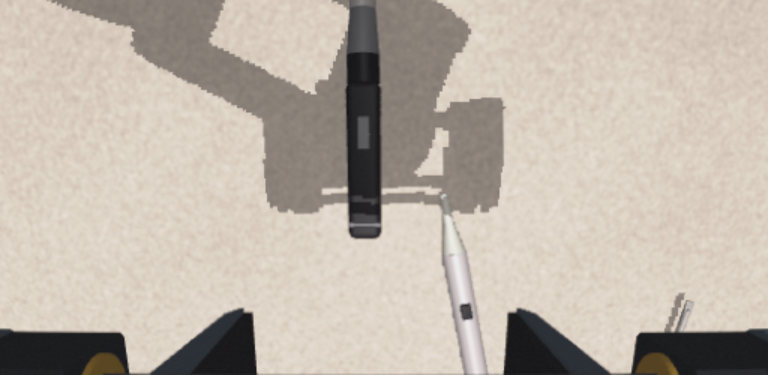

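Iron handle spans rows 85–237 at columns 347–381. The sucker nozzle tip at (445, 195) is close to the right finger, so I'll descend half closed.

Run:
```python
from h import *
from workcell import telemetry
np.set_printoptions(suppress=True,precision=1)
f=load('w4');s=telemetry.state();print(s["ee_pos"],s["ee_rot"])
q=onz(f,np.array([[347.5,95],[380,95],[348.5,215],[381.5,215]])/1.5,22)
m1,m2=(q[0]+q[1])/2,(q[2]+q[3])/2;d=m1-m2
print(q,m1,m2,"yaw",np.degrees(np.arctan2(d[1],d[0])))
g=cv2.cvtColor(f["pixels"],cv2.COLOR_RGB2GRAY)
for r in range(65,146,10):
    c=np.nonzero(g[r,215:270]<75)[0]+215; p=onz(f,[[c.mean(),r]],24)[0]; print(r,c.min(),c.max(),p)
print("rear",onz(f,[[364/1.5,237/1.5]],8),"front",onz(f,[[364/1.5,85/1.5]],24),"nozzle",onz(f,[[445/1.5,195/1.5]],9))
```

```text
[ 493.3 -221.   235.7] [179.9   0.   87.3]
[[ 477.2 -112.8   22. ]
 [ 499.5 -113.9   22. ]
 [ 472.9 -195.3   22. ]
 [ 496.7 -196.5   22. ]] [ 488.3 -113.3   22. ] [ 484.8 -195.9   22. ] yaw 87.56074345502768
65 231 253 [ 487.7 -115.2   24. ]
75 231 253 [ 487.2 -125.1   24. ]
85 231 252 [ 485.9 -135.    24. ]
95 231 253 [ 486.1 -145.1   24. ]
105 232 253 [ 486.1 -155.4   24. ]
115 232 253 [ 485.6 -165.7   24. ]
125 232 253 [ 485.  -176.1   24. ]
135 233 253 [ 484.7 -186.7   24. ]
145 233 253 [ 482.9 -197.4   24. ]
rear [[ 482.7 -214.1    8. ]] front [[ 488.9 -107.1   24. ]] nozzle [[ 544.5 -185.3    9. ]]
```

```bash
python3 -m inch '[{"x":1.78,"y":-0.49,"z":0,"yaw":0,"gripper":0},{"x":1.78,"y":-0.49,"z":0,"yaw":0,"gripper":0},{"x":0,"y":0,"z":3.5,"yaw":0,"gripper":0},{"x":0,"y":0,"z":3.5,"yaw":0,"gripper":0},{"x":0,"y":0,"z":3.5,"yaw":0,"gripper":0},{"x":0,"y":0,"z":3.5,"yaw":0,"gripper":0},{"x":0,"y":0,"z":0,"yaw":0,"gripper":0},{"x":0,"y":0,"z":3.5,"yaw":0,"gripper":0},{"x":0,"y":0,"z":2.5,"yaw":0,"gripper":0},{"x":0,"y":0,"z":1.0,"yaw":0,"gripper":0},{"x":0,"y":0,"z":0,"yaw":0,"gripper":0}]'
```

```text
time_s: 7.77
ee_pos: [483.9, -181.2, 25.1]
ee_rot: [-179.9, -0.1, 87.6]
force: [-0.0, 0.2, 0.1]
gripper_width: 45.7
```

```bash
python3 -m inch '[{"x":0,"y":0,"z":0,"yaw":0,"gripper":-1},{"x":0,"y":0,"z":0,"yaw":0,"gripper":-1},{"x":0,"y":0,"z":0,"yaw":0,"gripper":-1},{"x":0,"y":0,"z":0,"yaw":0,"gripper":-1},{"x":0,"y":0,"z":-1.0,"yaw":0,"gripper":-1},{"x":0,"y":0,"z":-1.0,"yaw":0,"gripper":-1},{"x":0,"y":0,"z":-1.0,"yaw":0,"gripper":-1},{"x":0,"y":0,"z":-1.0,"yaw":0,"gripper":-1},{"x":0,"y":0,"z":-1.0,"yaw":0,"gripper":-1},{"x":0,"y":0,"z":-1.0,"yaw":0,"gripper":-1},{"x":0,"y":0,"z":0,"yaw":0,"gripper":-1}]' 3
python3 - <<'E'
from h import *
from workcell import telemetry
s=telemetry.state();print(s["force"],s["torque"])
f=grab('scene','s1');g=grab('wrist','w5')
a=cv2.resize(f["pixels"][180:260,150:290,::-1],(760,434),interpolation=cv2.INTER_CUBIC)
cv2.imwrite('pics/s1b.png',a)
E
```

```text
time_s: 8.68
ee_pos: [485.0, -182.8, 88.4]
ee_rot: [179.8, 0.1, 87.5]
force: [0.5, -0.1, -0.7]
gripper_width: 24.1
[ 0.54602756 -0.05422885 -0.74692206] [-0.12980268  0.05833579 -0.02285154]
```

View pics/s1b.png

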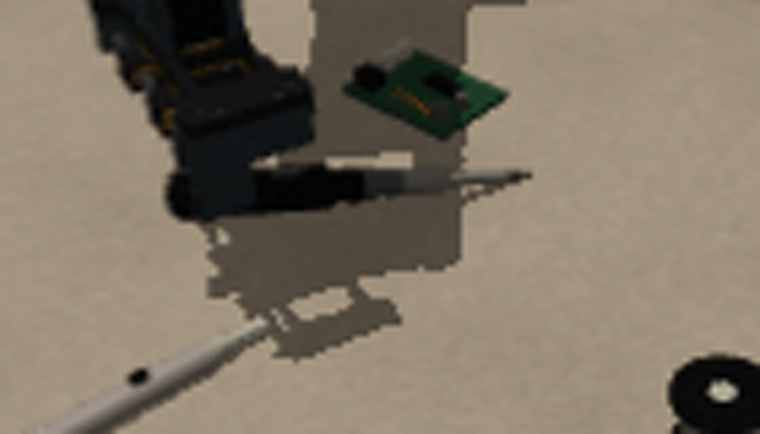

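Scene crop: iron in the jaws, drooping, with its tip at about (528, 177) meeting its shadow on the bench, so it pivots freely at 3 N. I'll lift to the target slope, then tighten.

```bash
python3 -m inch '[{"x":0,"y":0,"z":-1.0,"yaw":0,"gripper":-1},{"x":0,"y":0,"z":-1.0,"yaw":0,"gripper":-1},{"x":0,"y":0,"z":-1.0,"yaw":0,"gripper":-1},{"x":0,"y":0,"z":-1.0,"yaw":0,"gripper":-1},{"x":0,"y":0,"z":0,"yaw":0,"gripper":-1},{"x":0,"y":0,"z":0,"yaw":0,"gripper":-1}]' 3
python3 -m inch '[{"x":0,"y":0,"z":0,"yaw":0,"gripper":-1},{"x":0,"y":0,"z":0,"yaw":0,"gripper":-1}]' 40
python3 - <<'E'
from h import *
from workcell import telemetry
np.set_printoptions(suppress=True,precision=1)
s=telemetry.state();print(s["ee_pos"],s["force"])
f=grab('scene','s2');g=grab('wrist','w6')
tcp=s["ee_pos"];d=np.array([.044,.999,0]);
for sl in(.4,.53,.65):
    P=[tcp+[0,0,-12]+L*(d*np.cos(sl)+[0,0,-np.sin(sl)]) for L in(161,229)]
    print(sl,proj(f,P).ravel(),proj(g,P).ravel(),P[1])
a=cv2.resize(f["pixels"][180:260,170:270,::-1],(400,320),interpolation=cv2.INTER_CUBIC)
b=cv2.resize(g["pixels"][:240,160:360,::-1],(400,480))
a=np.vstack([a,np.zeros((160,400,3),np.uint8)])
cv2.imwrite('pics/s2b.png',np.hstack([a,b]))
E
```

```text
time_s: 9.28
ee_pos: [484.3, -182.5, 126.9]
ee_rot: [179.9, 0.0, 87.5]
force: [-0.4, -0.5, -0.7]
gripper_width: 24.4
time_s: 9.45
ee_pos: [484.0, -182.4, 125.9]
ee_rot: [180.0, 0.0, 87.5]
force: [0.8, -1.9, 1.7]
gripper_width: 23.7
[ 484.  -182.4  125.9] [ 0.8 -1.9  1.7]
0.4 [229.6 205.1 245.3 205.7] [ 252.8  -26.8  252.8 -110.6] [493.2  28.3  24.8]
0.53 [227.5 210.2 242.4 212.7] [252.7  -1.3 252.7 -70.2] [492.6  15.   -1.8]
0.65 [225.1 214.7 239.  218.9] [252.7  21.4 252.7 -36.2] [492.   -0.3 -24.6]
```

View pics/s2b.png

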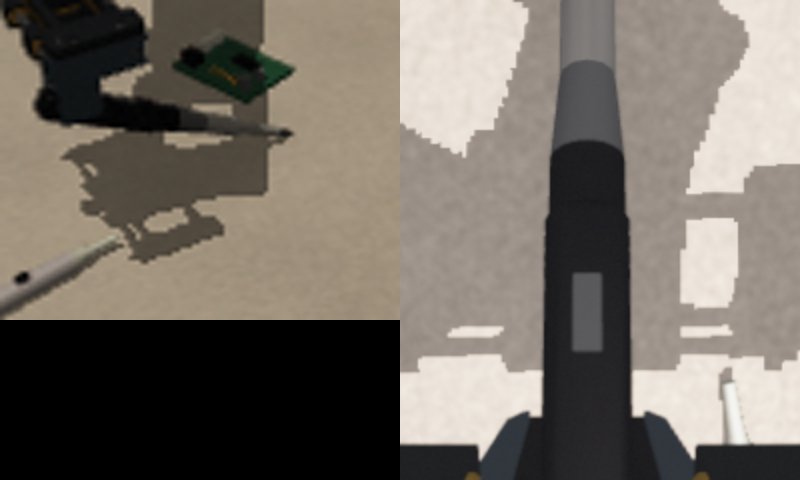

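Scene: tip at (242.7, 213.2) full-frame against 0.53 rad prediction (242.4, 212.7). Wrist: handle end at row ~107, neck edges at rows ~72 and ~30, axis at col 253.5 (predicted 252.7). I'll refine with those features.

Run:
```python
from h import *
from scipy.optimize import least_squares
np.set_printoptions(suppress=True,precision=3)
f=load('s2');g=load('w6');tcp=np.array([484.2,-182.4,126.2]);d=np.array([.044,.999,0])
def pts(p):
    sg,sl,h=p;ax=d*np.cos(sl)-[0,0,np.sin(sl)];n=d*np.sin(sl)+[0,0,np.cos(sl)]
    o=tcp-[0,0,h]
    return lambda s,r:o+(s-sg)*ax+r*n
def res(p):
    P=pts(p)
    r=proj(g,[P(47,12),P(65,11.5),P(95,9)])[:,1]-[107.5,71.5,30]
    t=proj(f,[P(197,0)])[0]-[242.7,213.2]
    return np.r_[r,2*t,(P(197,0)[2]-.5)/2,(p[2]-11)/2]
for x0 in([-32,.53,12],):
    q=least_squares(res,x0);print(q.x,res(q.x),pts(q.x)(197,0))
```

```text
[-27.672   0.513  12.723] [-5.763  2.37   3.38  -1.537 -2.73   1.308  0.861] [492.811  13.103   3.117]
```

```bash
python3 -m inch '[{"x":0,"y":0,"z":-2.0,"yaw":0,"gripper":-1},{"x":0,"y":0,"z":-3.4,"yaw":0,"gripper":-1},{"x":0,"y":0,"z":-3.4,"yaw":0,"gripper":-1},{"x":0,"y":0,"z":-3.4,"yaw":-0.5,"gripper":-1},{"x":0,"y":0,"z":-3.1,"yaw":-1,"gripper":-1},{"x":0,"y":0,"z":0,"yaw":-1,"gripper":-1},{"x":0,"y":0,"z":0,"yaw":-1,"gripper":-1},{"x":0,"y":0,"z":0,"yaw":-1,"gripper":-1},{"x":0,"y":0,"z":0,"yaw":-1,"gripper":-1},{"x":0,"y":0,"z":0,"yaw":-1,"gripper":-1},{"x":0,"y":0,"z":0,"yaw":-1,"gripper":-1}]' 40
python3 -m inch '[{"x":0.4,"y":2.5,"z":0,"yaw":0,"gripper":-1},{"x":0.45,"y":3.6,"z":0,"yaw":0,"gripper":-1},{"x":0.45,"y":3.6,"z":0,"yaw":0,"gripper":-1},{"x":0.45,"y":3.6,"z":0,"yaw":0,"gripper":-1},{"x":0.45,"y":3.6,"z":0,"yaw":0,"gripper":-1},{"x":0.45,"y":3.6,"z":0,"yaw":0,"gripper":-1},{"x":0.45,"y":3.6,"z":0,"yaw":0,"gripper":-1},{"x":0.45,"y":3.6,"z":0,"yaw":0,"gripper":-1},{"x":0.45,"y":3.6,"z":0,"yaw":0,"gripper":-1},{"x":0,"y":2.9,"z":0,"yaw":0,"gripper":-1},{"x":0,"y":0,"z":0,"yaw":0,"gripper":-1},{"x":0,"y":0,"z":0,"yaw":0,"gripper":-1}]'
python3 - <<'E'
from h import *
from workcell import telemetry
np.set_printoptions(suppress=True,precision=1)
f=grab('scene','s3');g=grab('top','t3')
s=telemetry.state();print(s["ee_pos"],s["ee_rot"])
M=[614.2,228.3,137.5]
print("mouth px",proj(f,[M]),proj(g,[M]))
for sl in(.45,.53,.6):
    a=np.array([np.cos(sl)*-.574,np.cos(sl)*.819,-np.sin(sl)])
    P=s["ee_pos"]-[0,0,12]+227*a
    print(sl,P,proj(f,[P]),proj(g,[P]))
uf=proj(f,[M])[0].astype(int);ug=proj(g,[M])[0].astype(int)
c=lambda p,u:cv2.resize(p["pixels"][u[1]-40:u[1]+40,u[0]-30:u[0]+30,::-1],(400,533),interpolation=cv2.INTER_CUBIC)
print(uf,ug);cv2.imwrite('pics/s3b.png',np.hstack([c(f,uf),c(g,ug)]))
E
```

```text
time_s: 10.47
ee_pos: [483.1, -182.0, 277.9]
ee_rot: [-179.9, -0.1, 125.3]
force: [0.7, -0.3, -1.1]
gripper_width: 23.7
time_s: 11.47
ee_pos: [741.0, 47.8, 276.0]
ee_rot: [-179.8, -0.1, 125.1]
force: [-0.9, -0.7, -0.4]
gripper_width: 23.6
[740.1  46.1 277.9] [-179.8   -0.1  125. ]
mouth px [[311.4 177.4]] [[205.4 182.8]]
0.45 [622.7 213.5 167.2] [[310.3 172.3]] [[208.5 178.9]]
0.53 [627.6 206.5 151.2] [[309.4 177.5]] [[210.8 178.4]]
0.6 [632.5 199.6 137.7] [[308.5 182.1]] [[213.1 177.8]]
[311 177] [205 182]
```

View pics/s3b.png

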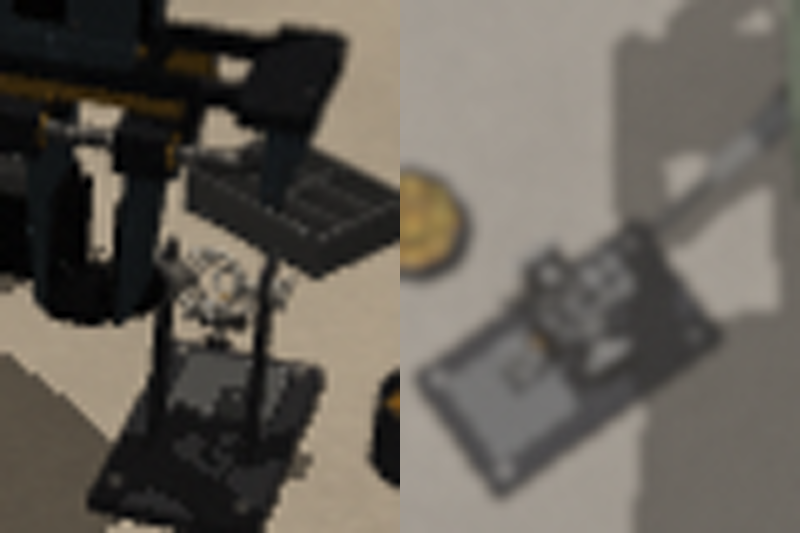

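Top view: the barrel comes from (750,150) towards (640,230), in line with the ring at (605,268). In the scene view the iron is hidden by the gripper. I'll insert by feel with a soft grip.

```bash
cat > st.py <<'E'
from workcell import telemetry as t
import numpy as np
np.set_printoptions(suppress=True,precision=2)
s=t.state();a=np.array([-.496,.706,-.5055]);n=np.array([-.293,.417,.863]);l=np.array([.819,.574,0])
M=np.array([614.2,228.3,137.5]);p=s["ee_pos"]-[0,0,12]
r=p-M;print("tip depth %.1f  collar depth %.1f norm off %.1f lat %.1f"%(r@a+227,r@a+159,r@n,r@l),"F ax/norm/lat",np.array([a,n,l])@s["force"],"T",s["torque"])
E
python3 st.py
python3 -m inch '[{"x":0.4,"y":0,"z":0.25,"yaw":0,"gripper":-1},{"x":0.8,"y":0,"z":0.47,"yaw":0,"gripper":-1},{"x":0.8,"y":0,"z":0.47,"yaw":0,"gripper":-1},{"x":0.8,"y":0,"z":0.47,"yaw":0,"gripper":-1},{"x":0.8,"y":0,"z":0.47,"yaw":0,"gripper":-1}]' 15; python3 st.py
python3 -m inch '[{"x":0.8,"y":0,"z":0.47,"yaw":0,"gripper":-1},{"x":0.8,"y":0,"z":0.47,"yaw":0,"gripper":-1},{"x":0,"y":0,"z":0,"yaw":0,"gripper":-1}]' 15; python3 st.py
```

```text
tip depth -29.0  collar depth -97.0 norm off -2.0 lat -1.5 F ax/norm/lat [ 0.39 -0.86  0.47] T [-0.09  0.04  0.08]
time_s: 11.98
ee_pos: [719.1, 76.8, 257.4]
ee_rot: [-180.0, -0.0, 125.0]
force: [-0.4, -0.3, -0.8]
gripper_width: 23.7
tip depth 13.4  collar depth -54.6 norm off -0.8 lat -1.1 F ax/norm/lat [ 0.35 -0.72 -0.51] T [-0.1  -0.02 -0.  ]
time_s: 12.23
ee_pos: [709.4, 91.1, 247.1]
ee_rot: [-179.9, -0.1, 125.1]
force: [-0.4, -0.3, -2.1]
gripper_width: 23.9
tip depth 33.5  collar depth -34.5 norm off -0.9 lat -0.8 F ax/norm/lat [ 1.06 -1.78 -0.51] T [-0.06 -0.04 -0.04]
```

```bash
python3 -m inch '[{"x":0.6,"y":0,"z":0.35,"yaw":0,"gripper":-1},{"x":0.6,"y":0,"z":0.35,"yaw":0,"gripper":-1},{"x":0.6,"y":0,"z":0.35,"yaw":0,"gripper":-1},{"x":0.43,"y":0,"z":0.25,"yaw":0,"gripper":-1},{"x":0,"y":0,"z":0,"yaw":0,"gripper":-1}]' 15; python3 st.py
python3 - <<'E'
from h import *
f=grab('wrist','w7')
M=np.array([614.2,228.3,137.5]);a=np.array([-.496,.706,-.5055])
print(proj(f,[M,M+20*a,M+40*a,M+72*a]))
cv2.imwrite('pics/w7b.png',cv2.resize(f["pixels"][:130,176:336,::-1],(738,600),interpolation=cv2.INTER_CUBIC))
E
```

```text
time_s: 12.65
ee_pos: [697.5, 108.4, 234.5]
ee_rot: [-179.9, -0.1, 125.0]
force: [0.2, -0.4, -2.0]
gripper_width: 24.4
tip depth 58.1  collar depth -9.9 norm off -1.0 lat -0.6 F ax/norm/lat [ 0.66 -1.98 -0.06] T [-0.14 -0.06 -0.03]
[[254.35243405 -10.53064244]
 [254.30796196 -31.94315569]
 [254.26523736 -51.89125391]
 [254.20042187 -80.99458714]]
```

View pics/w7b.png

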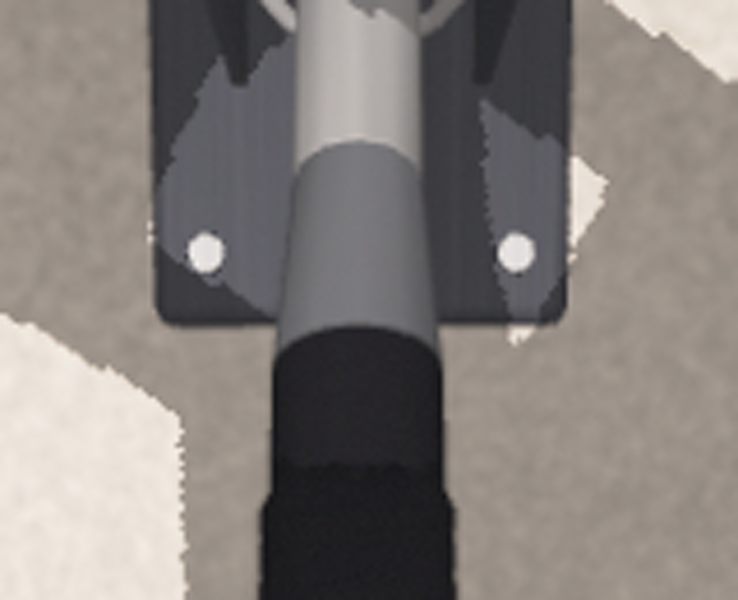

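Wrist view: the collar (300–420, centre 359) enters the first ring (edges ~262 and ~465, centre 363), laterally centred between the plate screws (205 and 516).

```bash
python3 - <<'E'
from h import *
np.set_printoptions(suppress=True,precision=1)
g=load('w7');p=np.array([697.6,108.3,234.6-12]);d=np.array([-.574,.819,0])
for sl in(.49,.53):
  a=d*np.cos(sl)-[0,0,np.sin(sl)];n=d*np.sin(sl)+[0,0,np.cos(sl)]
  for sg in(-34,-30,-26):
    print(sl,sg,proj(g,[p+(s-sg)*a+r*n for s,r in((47,12),(65,11.5),(95,9))])[:,1],"meas ~101-105,70.5,30.5")
E
python3 -m inch '[{"x":0.43,"y":0,"z":0.25,"yaw":0,"gripper":-1},{"x":0.43,"y":0,"z":0.25,"yaw":0,"gripper":-1},{"x":0,"y":0,"z":0,"yaw":0,"gripper":-1}]' 15; python3 st.py
python3 -m inch '[{"x":0.34,"y":0,"z":0.2,"yaw":0,"gripper":-1},{"x":0.34,"y":0,"z":0.2,"yaw":0,"gripper":-1},{"x":0,"y":0,"z":0,"yaw":0,"gripper":-1}]' 15; python3 st.py
```

```text
0.49 -34 [90.5 62.5 21.7] meas ~101-105,70.5,30.5
0.49 -30 [97.1 68.7 27.3] meas ~101-105,70.5,30.5
0.49 -26 [103.7  75.   32.9] meas ~101-105,70.5,30.5
0.53 -34 [92.9 66.1 27.4] meas ~101-105,70.5,30.5
0.53 -30 [99.2 72.  32.6] meas ~101-105,70.5,30.5
0.53 -26 [105.6  78.   38. ] meas ~101-105,70.5,30.5
time_s: 12.95
ee_pos: [692.7, 115.2, 229.7]
ee_rot: [-180.0, -0.1, 125.0]
force: [-0.2, -0.6, -1.7]
gripper_width: 23.8
tip depth 67.7  collar depth -0.3 norm off -1.0 lat -0.7 F ax/norm/lat [ 0.53 -1.63 -0.47] T [-0.1  -0.04 -0.02]
time_s: 13.2
ee_pos: [688.8, 120.7, 225.8]
ee_rot: [-180.0, -0.0, 125.0]
force: [-1.2, 0.0, -2.0]
gripper_width: 23.8
tip depth 75.5  collar depth 7.5 norm off -0.9 lat -0.6 F ax/norm/lat [ 1.62 -1.37 -0.96] T [-0.13 -0.01  0.02]
```

```bash
for i in 1; do 
python3 -m inch '[{"x":0.34,"y":0,"z":0.2,"yaw":0,"gripper":-1},{"x":0.34,"y":0,"z":0.2,"yaw":0,"gripper":-1},{"x":0.34,"y":0,"z":0.2,"yaw":0,"gripper":-1},{"x":0,"y":0,"z":0,"yaw":0,"gripper":-1}]' 12; python3 st.py; done
python3 -m inch '[{"x":0.34,"y":0,"z":0.2,"yaw":0,"gripper":-1},{"x":0.34,"y":0,"z":0.2,"yaw":0,"gripper":-1},{"x":0,"y":0,"z":0,"yaw":0,"gripper":-1}]' 12; python3 st.py
```

```text
time_s: 13.53
ee_pos: [683.0, 129.0, 219.7]
ee_rot: [-180.0, -0.0, 125.0]
force: [0.3, 0.1, -1.5]
gripper_width: 24.3
tip depth 87.3  collar depth 19.3 norm off -1.0 lat -0.6 F ax/norm/lat [ 0.69 -1.35  0.25] T [-0.15 -0.02 -0.01]
time_s: 13.78
ee_pos: [679.1, 134.6, 215.7]
ee_rot: [-180.0, -0.0, 125.0]
force: [0.6, 0.7, -1.7]
gripper_width: 23.9
tip depth 95.2  collar depth 27.2 norm off -0.9 lat -0.6 F ax/norm/lat [ 1.04 -1.32  0.84] T [-0.13 -0.1   0.04]
```

```bash
python3 -m inch '[{"x":0.34,"y":0,"z":0.2,"yaw":0,"gripper":-1},{"x":0.34,"y":0,"z":0.2,"yaw":0,"gripper":-1},{"x":0,"y":0,"z":0,"yaw":0,"gripper":-1}]' 12; python3 st.py
python3 -m inch '[{"x":0.26,"y":0,"z":0.15,"yaw":0,"gripper":-1},{"x":0.26,"y":0,"z":0.15,"yaw":0,"gripper":-1},{"x":0,"y":0,"z":0,"yaw":0,"gripper":-1}]' 12; python3 st.py
python3 -m inch '[{"x":0.26,"y":0,"z":0.15,"yaw":0,"gripper":-1},{"x":0.26,"y":0,"z":0.15,"yaw":0,"gripper":-1},{"x":0,"y":0,"z":0,"yaw":0,"gripper":-1}]' 12; python3 st.py
```

```text
time_s: 14.03
ee_pos: [675.2, 140.3, 211.8]
ee_rot: [-180.0, -0.1, 125.0]
force: [-0.2, 0.3, -0.9]
gripper_width: 23.9
tip depth 103.1  collar depth 35.1 norm off -0.8 lat -0.6 F ax/norm/lat [ 0.75 -0.56  0.01] T [-0.09 -0.08 -0.03]
time_s: 14.28
ee_pos: [672.3, 144.4, 208.9]
ee_rot: [-180.0, -0.0, 125.0]
force: [-0.1, 0.3, -1.3]
gripper_width: 24.0
tip depth 108.9  collar depth 40.9 norm off -0.7 lat -0.6 F ax/norm/lat [ 0.88 -0.96  0.09] T [-0.09  0.03 -0.03]
time_s: 14.53
ee_pos: [669.3, 148.6, 205.9]
ee_rot: [-180.0, -0.0, 125.0]
force: [-0.2, 0.0, -1.0]
gripper_width: 23.7
tip depth 114.9  collar depth 46.9 norm off -0.7 lat -0.6 F ax/norm/lat [ 0.62 -0.78 -0.16] T [-0.05 -0.04 -0.03]
```

```bash
python3 -m inch '[{"x":0.26,"y":0,"z":0.15,"yaw":0,"gripper":-1},{"x":0.17,"y":0,"z":0.1,"yaw":0,"gripper":-1},{"x":0,"y":0,"z":0,"yaw":0,"gripper":-1}]' 15; python3 st.py
python3 -m inch '[{"x":0.17,"y":0,"z":0.1,"yaw":0,"gripper":-1},{"x":0.17,"y":0,"z":0.1,"yaw":0,"gripper":-1},{"x":0,"y":0,"z":0,"yaw":0,"gripper":-1}]' 15; python3 st.py
python3 -m inch '[{"x":0.17,"y":0,"z":0.1,"yaw":0,"gripper":-1},{"x":0.17,"y":0,"z":0.1,"yaw":0,"gripper":-1},{"x":0,"y":0,"z":0,"yaw":0,"gripper":-1}]' 15; python3 st.py
python3 -m inch '[{"x":0.17,"y":0,"z":0.1,"yaw":0,"gripper":-1},{"x":0.17,"y":0,"z":0.1,"yaw":0,"gripper":-1},{"x":0,"y":0,"z":0,"yaw":0,"gripper":-1}]' 15; python3 st.py
```

```text
time_s: 14.78
ee_pos: [667.0, 152.0, 203.5]
ee_rot: [-180.0, -0.0, 125.0]
force: [-0.1, 0.1, -1.5]
gripper_width: 23.9
tip depth 119.7  collar depth 51.7 norm off -0.7 lat -0.6 F ax/norm/lat [ 0.93 -1.24 -0.01] T [-0.08  0.03  0.01]
time_s: 15.03
ee_pos: [665.1, 154.7, 201.5]
ee_rot: [-180.0, -0.0, 125.0]
force: [0.6, 0.9, -1.0]
gripper_width: 23.7
tip depth 123.5  collar depth 55.5 norm off -0.7 lat -0.5 F ax/norm/lat [ 0.78 -0.67  1.02] T [-0.09 -0.01 -0.02]
time_s: 15.28
ee_pos: [663.2, 157.6, 199.5]
ee_rot: [-180.0, -0.0, 125.0]
force: [-0.1, 0.6, -1.8]
gripper_width: 23.7
tip depth 127.5  collar depth 59.5 norm off -0.6 lat -0.5 F ax/norm/lat [ 1.39 -1.23  0.26] T [-0.04 -0.02 -0.03]
time_s: 15.53
ee_pos: [661.3, 160.4, 197.6]
ee_rot: [180.0, -0.0, 125.0]
force: [0.2, 1.2, -1.6]
gripper_width: 24.0
tip depth 131.4  collar depth 63.4 norm off -0.6 lat -0.4 F ax/norm/lat [ 1.61 -0.95  0.85] T [ 0.02  0.04 -0.01]
```

```bash
python3 -m inch '[{"x":0.17,"y":0,"z":0.1,"yaw":0,"gripper":-1},{"x":0,"y":0,"z":0,"yaw":0,"gripper":-1}]' 15|tail -0; python3 st.py
python3 -m inch '[{"x":0.17,"y":0,"z":0.1,"yaw":0,"gripper":-1},{"x":0,"y":0,"z":0,"yaw":0,"gripper":-1}]' 15|tail -0; python3 st.py
python3 -m inch '[{"x":0.17,"y":0,"z":0.1,"yaw":0,"gripper":-1},{"x":0,"y":0,"z":0,"yaw":0,"gripper":-1}]' 15|tail -0; python3 st.py
python3 -m inch '[{"x":0.17,"y":0,"z":0.1,"yaw":0,"gripper":-1},{"x":0,"y":0,"z":0,"yaw":0,"gripper":-1}]' 15|tail -0; python3 st.py
```

```text
tip depth 133.2  collar depth 65.2 norm off -0.5 lat -0.4 F ax/norm/lat [0.54 0.6  0.09] T [ 0.06  0.01 -0.06]
tip depth 134.1  collar depth 66.1 norm off -0.4 lat -0.2 F ax/norm/lat [-2.72  0.02 -0.02] T [-0.27 -0.09  0.01]
tip depth 135.7  collar depth 67.7 norm off -0.4 lat -0.2 F ax/norm/lat [-5.41  0.96 -0.82] T [-0.6  -0.25  0.06]
tip depth 138.1  collar depth 70.1 norm off -0.4 lat -0.3 F ax/norm/lat [-5.91  1.53 -0.47] T [-0.73 -0.33  0.05]Exception ignored on flushing sys.stdout:
BrokenPipeError: [Errno 32] Broken pipe
Exception ignored on flushing sys.stdout:
BrokenPipeError: [Errno 32] Broken pipe
Exception ignored on flushing sys.stdout:
BrokenPipeError: [Errno 32] Broken pipe
Exception ignored on flushing sys.stdout:
BrokenPipeError: [Errno 32] Broken pipe
```

```bash
python3 -m inch '[{"x":0.09,"y":0,"z":0.05,"yaw":0,"gripper":-1},{"x":0,"y":0,"z":0,"yaw":0,"gripper":-1}]' 25 >/dev/null; python3 st.py
python3 -m inch '[{"x":0.09,"y":0,"z":0.05,"yaw":0,"gripper":-1},{"x":0,"y":0,"z":0,"yaw":0,"gripper":-1}]' 25 >/dev/null; python3 st.py
python3 -m inch '[{"x":0.09,"y":0,"z":0.05,"yaw":0,"gripper":-1},{"x":0,"y":0,"z":0,"yaw":0,"gripper":-1}]' 25 >/dev/null; python3 st.py
```

```text
tip depth 138.2  collar depth 70.2 norm off -0.4 lat -0.2 F ax/norm/lat [-8.33  2.02 -0.54] T [-0.97 -0.3   0.17]
tip depth 138.3  collar depth 70.3 norm off -0.3 lat -0.1 F ax/norm/lat [-9.92  3.18 -2.73] T [-1.26 -0.3   0.16]
tip depth 138.4  collar depth 70.4 norm off -0.3 lat -0.1 F ax/norm/lat [-12.17   2.23  -1.19] T [-1.56 -0.48  0.09]
```

```bash
python3 -m inch '[{"x":0.17,"y":0,"z":0.1,"yaw":0,"gripper":-1},{"x":0,"y":0,"z":0,"yaw":0,"gripper":-1}]' 25 >/dev/null; python3 st.py
python3 -m inch '[{"x":0.09,"y":0,"z":0.05,"yaw":0,"gripper":-1},{"x":0,"y":0,"z":0,"yaw":0,"gripper":-1},{"x":0,"y":0,"z":0,"yaw":0,"gripper":-1}]' 25 >/dev/null; python3 st.py
python3 -m inch '[{"x":-0.17,"y":0,"z":-0.1,"yaw":0,"gripper":-1},{"x":-0.17,"y":0,"z":-0.1,"yaw":0,"gripper":-1},{"x":0,"y":0,"z":0,"yaw":0,"gripper":-1}]' 25 >/dev/null; python3 st.py
```

```text
tip depth 138.7  collar depth 70.7 norm off -0.4 lat 0.1 F ax/norm/lat [-16.82   2.    -2.2 ] T [-2.09 -0.79  0.27]
tip depth 138.8  collar depth 70.8 norm off -0.4 lat 0.0 F ax/norm/lat [-18.37   2.26  -2.29] T [-2.41 -0.81  0.18]
tip depth 138.4  collar depth 70.4 norm off -0.8 lat -0.1 F ax/norm/lat [-10.     0.98   0.05] T [-1.39 -0.63  0.11]
```

```bash
python3 -m inch '[{"x":-0.17,"y":0,"z":-0.1,"yaw":0,"gripper":-1},{"x":-0.09,"y":0,"z":-0.05,"yaw":0,"gripper":-1},{"x":0,"y":0,"z":0,"yaw":0,"gripper":-1}]' 10 >/dev/null; python3 st.py
python3 -m inch '[{"x":0,"y":0,"z":0,"yaw":0,"gripper":0},{"x":0,"y":0,"z":0,"yaw":0,"gripper":0},{"x":0,"y":0,"z":0,"yaw":0,"gripper":0},{"x":0,"y":0,"z":0,"yaw":0,"gripper":0}]'; python3 st.py
```

```text
tip depth 138.3  collar depth 70.3 norm off -0.7 lat -0.2 F ax/norm/lat [-4.35  1.07  1.15] T [-0.42 -0.4   0.02]
time_s: 17.95
ee_pos: [657.4, 165.5, 193.6]
ee_rot: [-179.9, -0.1, 125.0]
force: [-0.3, -0.8, 0.5]
gripper_width: 44.9
tip depth 138.9  collar depth 70.9 norm off -0.8 lat -0.7 F ax/norm/lat [-0.64  0.21 -0.73] T [-0.03  0.01  0.03]
```

```bash
python3 -m inch '[{"x":0,"y":0,"z":-1.0,"yaw":0,"gripper":0},{"x":0,"y":0,"z":-2.0,"yaw":0,"gripper":0},{"x":0,"y":0,"z":-3.0,"yaw":0,"gripper":0},{"x":0,"y":0,"z":-3.0,"yaw":0,"gripper":0},{"x":-3.0,"y":0,"z":-1.0,"yaw":0,"gripper":0},{"x":-1.0,"y":0,"z":0,"yaw":0,"gripper":0},{"x":0,"y":0,"z":0,"yaw":0,"gripper":0},{"x":0,"y":0,"z":0,"yaw":0,"gripper":0}]'; python3 st.py
python3 - <<'E'
from h import *
np.set_printoptions(suppress=True,precision=1)
f=grab('wrist','w8');M=np.array([614.2,228.3,137.5]);a=np.array([-.496,.706,-.5055])
P=proj(f,[M,M+20*a,M+40*a,M+70*a,M+74*a]);print(P)
x,y=P[:3].mean(0).astype(int);y0=max(0,y-75)
print(x-55,y0)
cv2.imwrite('pics/w8b.png',cv2.resize(f["pixels"][y0:y0+120,x-60:x+60,::-1],(600,600),interpolation=cv2.INTER_CUBIC))
print((P-[x-60,y0])*5)
E
```

```text
time_s: 18.62
ee_pos: [680.2, 132.1, 292.5]
ee_rot: [-179.8, -0.1, 124.9]
force: [0.0, 0.6, 0.1]
gripper_width: 45.4
tip depth 54.0  collar depth -14.0 norm off 64.0 lat -1.1 F ax/norm/lat [0.32 0.31 0.35] T [-0.07  0.05 -0.01]
[[254.6  48.8]
 [254.6  30.2]
 [254.5  12.5]
 [254.4 -12.5]
 [254.4 -15.7]]
199 0
[[303.1 244.1]
 [302.8 150.9]
 [302.5  62.3]
 [302.1 -62.5]
 [302.  -78.4]]
```

View pics/w8b.png

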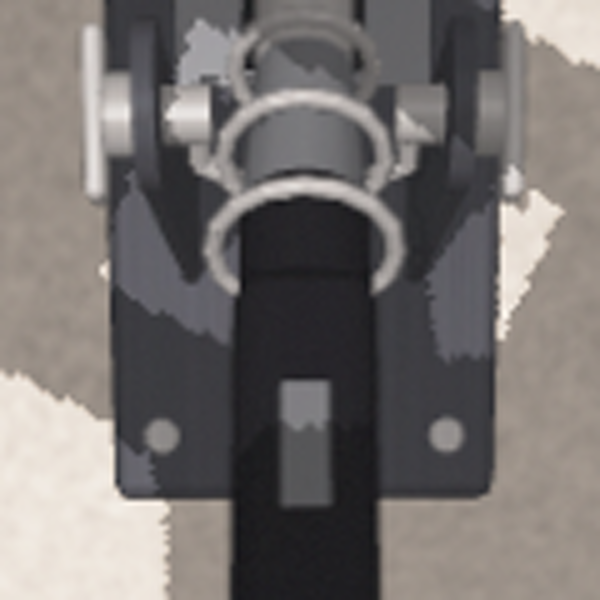

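Last view: the iron lies centred in the rings, and rings 1 and 2 are where predicted (about (303,244) and (303,151)), so the tilt is unchanged. The arm is clear, so I'm handing in.

```bash
python3 -c "
from workcell import env,telemetry
print(telemetry.state()['force']);print(env.job_done())"
```

```text
[-0.0576671   0.79855945 -0.43622957]
the job is handed in; nothing more can be done
None
```

The iron is parked in the charging stand with its collar against the contact ring. By feel, that ring is pushed fully in. I handed the job in at about 18.6 s of the 54 s limit.

**What I did:** I gripped the handle near its rear end, about 30 mm behind the iron's origin, at 3 N. I then lifted so the iron drooped with its tip on the bench to the measured slope of about 0.53 rad. I tightened the grip, turned to the stand's direction and slid the iron down through the rings with a soft 12–15 N grip.

**What the checks showed:**
- **Insertion:** there was no noticeable force until the collar met the last ring about 66 mm down the axis.
- **Contact ring:** it then moved about 4 mm at roughly 6 N. After that it stopped dead while I raised the push to 18 N, which is a hard stop.
- **Release:** I backed the push off to about 4 N before opening the jaws, and the arm then moved clear.
- **Last picture:** the iron sits centred in the rings, and the first two rings are where I measured them before, so the holder's tilt looks unchanged.

**Disagreements and limits:**
- From the first pictures I estimated the last ring's near face at 70–72 mm, against the 66 mm found by feel. My position for the grip on the iron was only good to a few mm.
- The contact ring was outside the last picture, so its being fully in rests on the force and travel readings alone.
- I took no closing picture of the other items on the bench, but the force readings showed no unexpected contact.

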